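# Re-box the malachite

## Task

Put the three green malachite stones back into the open card boxes, each in the box of its own size (largest stone in the largest box, middle one in the middle-sized box, smallest in the smallest), standing upright on its foot in the middle of the foam. They chip easily, so set each one down rather than dropping it, and leave the white, purple and brassy stones where they are.

Things in the scene. Friction and masses are not known exactly. Their poses are not given: they have to be found in the camera images.
- malachite_large_center (a point): the largest of three malachite stones: knobbly, green on a brown foot, 90 mm long (its x), 54 wide (its y), 60 high (z up), flat at y = +-27 along the middle 54 mm, from 5 to 48 mm up. The point is its centre, 30 mm above its flat foot. Loose, about 520 g. Take it across its width, fingertips at least 12 mm above its foot to clear the box walls later.
- malachite_medium_center (a point): the middle-sized of three malachite stones: knobbly, green on a brown foot, 66 mm long (its x), 40 wide (its y), 50 high (z up), flat at y = +-20 along the middle 39 mm, from 5 to 40 mm up. The point is its centre, 25 mm above its flat foot. Loose, about 250 g. Take it across its width, fingertips at least 12 mm above its foot to clear the box walls later.
- malachite_small_center (a point): the smallest of three malachite stones: knobbly, green on a brown foot, 42 mm long (its x), 28 wide (its y), 42 high (z up), flat at y = +-14 along the middle 25 mm, from 5 to 33 mm up. The point is its centre, 21 mm above its flat foot. Loose, about 90 g. Take it across its width, fingertips at least 12 mm above its foot to clear the box walls later.
- box_large: the largest of three open brown card boxes with a white foam pad in the bottom: inside 116 (its x) x 88 mm (its y), walls 3 mm thick, 22 high; loose. Origin: centre of its underside, z up. Foam top 12 mm above it, so the walls rise 10 mm above the foam. Its stone goes in lengthways, 13 mm to spare at each end, 17 at each side: no room for fingers below the walls' top.
- box_medium: the middle-sized of three open brown card boxes with a white foam pad in the bottom: inside 88 (its x) x 72 mm (its y), walls 3 mm thick, 22 high; loose. Origin: centre of its underside, z up. Foam top 12 mm above it, so the walls rise 10 mm above the foam. Its stone goes in lengthways, 11 mm to spare at each end, 16 at each side: no room for fingers below the walls' top.
- box_small: the smallest of three open brown card boxes with a white foam pad in the bottom: inside 64 (its x) x 54 mm (its y), walls 3 mm thick, 22 high; loose. Origin: centre of its underside, z up. Foam top 12 mm above it, so the walls rise 10 mm above the foam. Its stone goes in lengthways, 11 mm to spare at each end, 13 at each side: no room for fingers below the walls' top.
- quartz_center (a point): a stone to leave alone: cluster of white pointed quartz crystals on a pale grey foot, 80 x 52 mm, about 60 mm high; the point is 29 mm above its foot
- amethyst_center (a point): a stone to leave alone: purple amethyst crystals on a grey foot, about 70 x 54 mm, 42 mm high; the point is 20 mm above its foot
- pyrite_center (a point): a stone to leave alone: brassy pyrite cubes on a dark foot, 46 x 36 mm, about 38 mm high; the point is 18 mm above its foot

How it is judged:
By the outcome, as a careful person would: the job done as asked, in the order asked, and still so for the second after the job is handed in, with the robot touching nothing.
It also fails if it takes over 96 s, if anything falls off the work surface, if the arm or the gripper's body presses on something with over 40 N, if the wrist force passes 120 N, or if a joint passes its speed limit or range.

## Robot

A 7-joint arm with a two-finger parallel gripper is mounted at the origin on the work surface. World frame = base frame: x ahead of the robot, y to its left, z up, the work surface at z = 0. Lengths are in mm, angles in degrees, forces in N, time in s.
With the tool pointing down it reaches from about 400 to 925 mm from the base axis. Payload 5.6 kg.
Tool frame: the origin (TCP) lies midway between the tips of the shut fingers; the grasp point (between the pads) lies 19 mm behind it; z points along the fingers, y is the direction in which the jaws open and shut (so a half turn about z gives the same grasp; the last joint's range is limited). The gripper opens to 85 mm and grips with 20 to 120 N. Pads are 22 mm wide; open, the fingers measure 114 mm over their backs; the gripper's body (76 mm by 85 mm) begins 54 mm behind the grasp point. The pads swing forward as they close: fully open they stand 13 mm farther back than shut.
Start: joints at [72.594, 26.786, -0.665, 91.828, 0.344, 61.387, -3.226], TCP at [167.562, -628.038, 205.09] pointing down, gripper open.
Joint ranges: [-144.91, 144.91], [-17.63, 115.5], [-89.93, 88.59], [15.96, 139.68], [-74.01, 254.01], [8.47, 105.57], [-167.45, 167.45]. Speed limits (degrees/s): [147.25, 147.25, 180, 180, 180, 180, 180].

## Interface

Orientations are given as a 3x3 rotation matrix whose columns are the frame's x, y, z axes.
In Python, from cell import state, snapshot, calibration, finish_job gives the robot as it stands.
- The arm moves only by the tool apply_moves, never from a script. Its argument "targets" is a list of rows, each a list of 3 entries, a list of its own where there are three numbers: the turn, a rotation vector about the tool's x, y, z in degrees, then the shift along the tool's x, y, z in m, then the finger opening in m, from 0 to 0.0854. A call has exactly 10 rows; each row shifts and turns the commanded pose from where the row before left it, along the tool's axes as they then stand; what a row does not reach is not made up. A row lasts 1/8 s, in which the tool goes at most 62.5 mm and 10.7 degrees, less where a joint would pass 70% of its speed; a pose out of reach is approached as far as the arm can. A call with a gripper value outside its range is refused whole. The fingers move at their own pace and stop on an object; the grip force is fixed at half the most. Time passes only in rows, so rows that do not move let the fingers close, or fill a call up. It gives the time, the measured TCP pose, the force and the opening at its end, in the units of the state.
- state(): the state, without advancing time (a new reading comes with each control period).
- snapshot(name): name is "side" or "top"; returns the picture (384x512x3 uint8, red, green, blue); there is no depth.
- calibration(name): a dict with "mtx" (3x3 intrinsics, pixels), "R" (3x3) and "t" (3): a world point X has camera coordinates R X + t. Camera axes: x right, y down, z forward; pixel columns grow to the right and rows downward; lengths in mm; the calibration is good to about 2 mm. A picture is of the moment at which its call begins. calibration takes no time and is no camera call.
- finish_job(): hands the job in, once; it reports no verdict.
The state is a dict: "time_s": time; "joints": joint angles; "joint_vel": joint speeds; "joint_efforts": joint torques, N m; "tool_pos": TCP position; "tcp_rot": TCP orientation; "ft_force": force on the tool from outside, world axes, zero at the start; "wrist_torque": the same for the moment, N m; "grip_width": opening from 0.0 (shut) to 1.0 (fully open).
Only numpy, scipy, OpenCV 4.12 (cv2) and the standard library are available. Lean on these libraries where they do the work, as an engineer would, in place of code of your own. Each camera call takes 0.05 s, during which the arm holds its last target. There are 200 camera calls.

## Working session

There is one attempt and no reset: what is moved stays moved. The work goes in short steps, Python scripts to look and compute and a tool call to move; the robot and the scene stay as the last step left them, time stands still between calls to the robot, and variables do not carry over. Pictures are saved under pics/ and viewed, on a budget of 14 in all, crops included, one or two more only if the job needs it, and the job is handed in when it is done.

Besides the shell and the picture viewer there is one more tool, called after "Call:" by a JSON object that holds its "fn" and its "kwargs", one argument or row to a line. apply_moves: Moves the arm, as the interface text tells. Its arguments: {"type":"object","properties":{"targets":{"type":"array","items":{"type":"array"}}},"required":["targets"]}

```bash
mkdir -p pics; ls
python3 - <<'E'
from cell import *
import cv2
for n in("top","side"):
    cv2.imwrite(f"pics/{n}0.png",cv2.cvtColor(snapshot(n),cv2.COLOR_RGB2BGR)); c=calibration(n); print(n,c)
print(state())
E
```

```text
pics
top {'mtx': array([[358.17098657,   0.        , 255.55275547],
       [  0.        , 358.17098657, 192.19384824],
       [  0.        ,   0.        ,   1.        ]]), 'R': array([[ 0.02530091, -0.99957613,  0.01440238],
       [-0.9887015 , -0.02714974, -0.14741855],
       [ 0.14774708, -0.01050983, -0.98896933]]), 't': array([  -3.31039315,  548.72984399, 1088.05119799])}
side {'mtx': array([[378.02189053,   0.        , 253.28567082],
       [  0.        , 378.02189053, 188.2969251 ],
       [  0.        ,   0.        ,   1.        ]]), 'R': array([[ 0.95223864, -0.30527743,  0.00687428],
       [-0.15148707, -0.49183432, -0.85740928],
       [ 0.26512871,  0.81541688, -0.51458923]]), 't': array([-512.59001894,  135.28534621,  822.29823071])}
{'time_s': 0.1, 'joints': array([72.59419362, 26.8311391 , -0.66570447, 91.87586682,  0.34319474,
       61.38845658, -3.2243744 ]), 'joint_vel': array([-0.08531844, -0.14206515,  0.04815537, -0.13175532,  0.04586642,
        0.06125062,  0.01241147]), 'joint_efforts': array([ 1.06297255e-03, -5.33522058e+01,  2.15227838e-02, -2.51967645e+01,
        1.14842944e-02,  4.35235605e-03, -5.80250685e-06]), 'tool_pos': array([ 167.39938031, -627.4981032 ,  204.22993699]), 'tcp_rot': array([[ 9.66194909e-01,  2.57812197e-01, -5.17687947e-04],
       [ 2.57812697e-01, -9.66193676e-01,  1.54713160e-03],
       [-1.01317422e-04, -1.62829720e-03, -9.99998669e-01]]), 'ft_force': array([-0.66899244, -0.23755498,  1.32013852]), 'wrist_torque': array([-0.02889293,  0.02457164, -0.00957041]), 'grip_width': 0.9989204983833586}
```

View pics/top0.png

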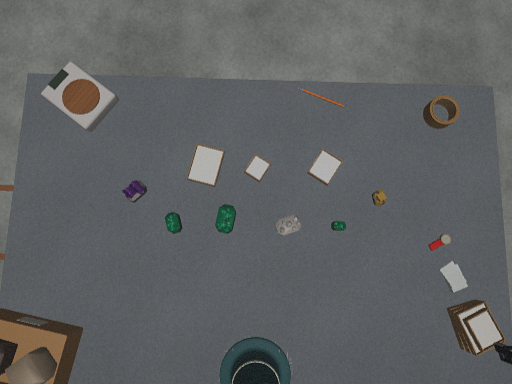

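View pics/side0.png

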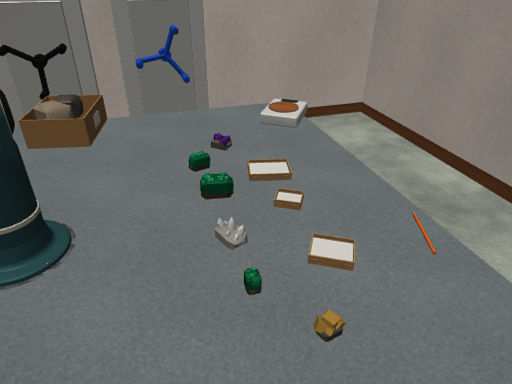

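```bash
cat > vis.py <<'E'
import numpy as np, cv2
from scipy.optimize import minimize
from cell import *
K=4
def masks(img):
    big=cv2.resize(img,None,fx=K,fy=K,interpolation=cv2.INTER_CUBIC)
    h,s,v=[a.astype(int) for a in cv2.split(cv2.cvtColor(big,cv2.COLOR_RGB2HSV))]
    green=(h>55)&(h<88)&(s>110)&(v>25)
    r,b=big[...,0].astype(int),big[...,2].astype(int)
    box=(r-b>10)|(v>165)
    return green,box
def proj(c,P):
    q=P@c["R"].T+c["t"]; q=q@c["mtx"].T; return q[:,:2]/q[:,2:]
def stone(L,W,H,foot=3):
    a=np.linspace(0,2*np.pi,32,endpoint=False); n=.6
    x=np.sign(np.cos(a))*abs(np.cos(a))**n*L/2; y=np.sign(np.sin(a))*abs(np.sin(a))**n*W/2
    return np.vstack([np.c_[x*k,y*k,0*x+z] for k,z in((.93,foot),(1,H*.2),(1,H*.65),(.7,H))])
def box(L,W,H=22):
    return np.array([[i*(L/2+3),j*(W/2+3),z] for i in(-1,1) for j in(-1,1) for z in(0,H)])
def comp(m,px,r):
    n,l=cv2.connectedComponents(m.astype(np.uint8))
    u,v=int(px[0]*K),int(px[1]*K); w=l[max(v-r,0):v+r,max(u-r,0):u+r]
    ids=np.bincount(w[w>0].ravel(),minlength=n) if (w>0).any() else None
    return l==ids.argmax() if ids is not None else None
def place(P,p):
    c,s=np.cos(p[2]),np.sin(p[2]); return P@np.array([[c,-s,0],[s,c,0],[0,0,1]]).T+[p[0],p[1],p[3] if len(p)>3 else 0]
def fit(P,ms,cs,p0):
    def cost(p):
        e=0
        for m,c in zip(ms,cs):
            h=cv2.convexHull(((proj(c,place(P,p))+.5)*K-.5).astype(np.float32))
            f=np.zeros(m.shape,np.uint8); cv2.fillConvexPoly(f,np.round(h*16).astype(int),1,shift=4)
            e+=(f.astype(bool)^m).sum()/m.sum()
        return e
    best=None
    for y in np.radians(np.arange(0,180,30)):
        s=np.array([[p0[0],p0[1],y]]*4); s[1,0]+=12; s[2,1]+=12; s[3,2]+=.4
        r=minimize(cost,s[0],method="Nelder-Mead",options=dict(initial_simplex=s,xatol=.05,fatol=1e-4))
        if best is None or r.fun<best.fun: best=r
    return best
def ray(c,px,z):
    d=c["R"].T@np.linalg.solve(c["mtx"],[*px,1]); o=-c["R"].T@c["t"]; return (o+d*(z-o[2])/d[2])[:2]
ST=dict(L=(90,54,60),M=(66,40,50),S=(42,28,42)); BX=dict(L=(116,88),M=(88,72),S=(64,54))
E
cat > m0.py <<'E'
from vis import *
T=dict(sL=(226,219),sM=(173,222),sS=(339,226),bL=(206,165),bM=(324,166),bS=(257,167))
cs={n:calibration(n) for n in("top","side")}; im={n:snapshot(n) for n in cs}; mk={n:masks(im[n]) for n in cs}
ov={n:cv2.resize(im[n],None,fx=K,fy=K) for n in cs}
for k,px in T.items():
    P=stone(*ST[k[1]]) if k[0]=="s" else box(*BX[k[1]])
    z=20; xy=ray(cs["top"],px,z)
    ms={n:comp(mk[n][k[0]=="b"],proj(cs[n],np.array([[*xy,z]]))[0],40) for n in cs}
    out=[]
    for ns in(("top","side"),("top",),("side",)):
        r=fit(P,[ms[n] for n in ns],[cs[n] for n in ns],xy); out.append(r)
        print(k,ns,np.round(r.x[:2],1),round(np.degrees(r.x[2])%180,1),round(r.fun,3))
    for n in cs:
        h=cv2.convexHull(((proj(cs[n],place(P,out[0].x))+.5)*K).astype(np.float32)).astype(int)
        cv2.polylines(ov[n],[h],True,(255,0,0),1)
a=ov["top"][540:1000,560:1460]; b=ov["side"][560:1240,700:1460]
a=cv2.resize(a,(800,int(460*800/900)))
b=cv2.resize(b,None,fx=.75,fy=.75)
cv2.imwrite("pics/ov_top.png",a[...,::-1]); cv2.imwrite("pics/ov_side.png",b[...,::-1])
E
time python3 m0.py
```

```text
sL ('top', 'side') [466.  104.6] 169.4 0.461
sL ('top',) [465.6 104.4] 170.3 0.105
sL ('side',) [467.6 111.2] 136.2 0.311
sM ('top', 'side') [449.7 270.2] 20.3 0.575
sM ('top',) [448.6 269.9] 17.0 0.175
sM ('side',) [452.5 278.5] 37.7 0.32
sS ('top', 'side') [ 454.2 -254.1] 87.7 0.516
sS ('top',) [ 452.5 -255.2] 89.6 0.241
sS ('side',) [ 455.5 -250.6] 87.7 0.214
bL ('top', 'side') [641.2 176.5] 167.2 0.081
bL ('top',) [640.4 176.9] 167.0 0.029
bL ('side',) [642.3 174.6] 166.8 0.019
bM ('top', 'side') [ 645.1 -214.2] 148.1 0.077
bM ('top',) [ 644.4 -213.8] 148.1 0.041
bM ('side',) [ 645.8 -214.8] 148.3 0.023
bS ('top', 'side') [636.1   7.4] 148.4 0.09
bS ('top',) [635.4   7.7] 148.4 0.04
bS ('side',) [637.    6.8] 148.4 0.03
real	0m57.149s
user	0m56.470s
sys	0m0.403s
```

View pics/ov_top.png

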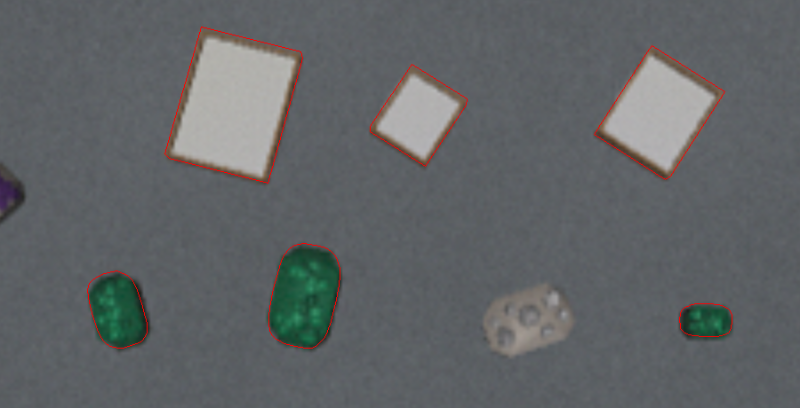

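View pics/ov_side.png

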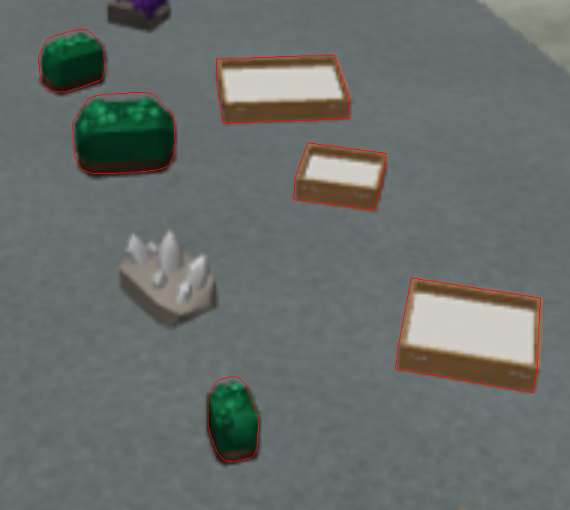

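The fits match in both views. In the top picture the stones are at (226,219), (173,222) and (339,226), and the boxes at (206,165), (324,166) and (257,167). First I rotate the tool to the large stone's yaw, then head over there.

```bash
cat > go.py <<'E'
import sys, numpy as np
from cell import state
s=state(); x,y,z,yaw=map(float,sys.argv[1:5]); R=s["tcp_rot"]; p=s["tool_pos"]
cur=np.degrees(np.arctan2(R[1,0],R[0,0])); c,n=np.cos(np.radians(yaw)),np.sin(np.radians(yaw))
T=np.array([[c,n,0],[n,-c,0],[0,0,-1]])
print("t",s["time_s"],"pos",p.round(1),"yaw",cur.round(2),"tilt",R[:2,2].round(4),"grip",round(s["grip_width"],3),"F",s["ft_force"].round(1),"j",s["joints"].round(0))
print("turn z",round((cur-yaw+180)%360-180,2),"shift tool @target yaw",(T.T@(np.array([x,y,z])-p)).round(1), "@current",(R.T@(np.array([x,y,z])-p)).round(1))
E
python3 go.py 480 -300 205 -10
```

```text
t 0.2 pos [ 167.5 -627.7  204.5] yaw 14.94 tilt [-0.0004  0.001 ] grip 1.002 F [ 1.3 -0.  -0.9] j [73. 27. -1. 92.  0. 61. -3.]
turn z 24.94 shift tool @target yaw [ 250.9 -377.    -0.5] @current [ 3.865e+02 -2.360e+02 -3.000e-01]
```

Call:
{"fn": "apply_moves", "kwargs": {
  "targets": [
    [[0,0,8.3],[0,0,0],0.0854],
    [[0,0,8.3],[0,0,0],0.0854],
    [[0,0,8.3],[0,0,0],0.0854],
    [[0,0,0],[0.035,-0.054,0],0.0854],
    [[0,0,0],[0.036,-0.054,0],0.0854],
    [[0,0,0],[0.036,-0.054,0],0.0854],
    [[0,0,0],[0.036,-0.054,0],0.0854],
    [[0,0,0],[0.036,-0.054,0],0.0854],
    [[0,0,0],[0.036,-0.054,0],0.0854],
    [[0,0,0],[0.036,-0.054,0],0.0854]
  ]
}}

```text
time_s: 1.45
tool_pos: [470.1, -309.4, 205.2]
tcp_rot: [[0.985, -0.173, 0.0], [-0.173, -0.985, -0.0], [0.0, 0.0, -1.0]]
ft_force: [0.3, -0.7, 0.2]
grip_width: 1.0
```

```bash
python3 go.py 466 104.6 130 -10
```

```text
t 1.45 pos [ 470.1 -309.4  205.2] yaw -9.97 tilt [ 0.0003 -0.0003] grip 1.0 F [ 0.3 -0.7  0.2] j [ 34.  19.  -5. 104.   2.  57. -72.]
turn z 0.03 shift tool @target yaw [ -75.9 -407.    75.2] @current [ -75.7 -407.    75.1]
```

Call:
{"fn": "apply_moves", "kwargs": {
  "targets": [
    [[0,0,0],[-0.0105,-0.0495,0],0.0854],
    [[0,0,0],[-0.0105,-0.0495,0],0.0854],
    [[0,0,0],[-0.0105,-0.0495,0],0.0854],
    [[0,0,0],[-0.0105,-0.0495,0],0.0854],
    [[0,0,0],[-0.0105,-0.0495,0.015],0.0854],
    [[0,0,0],[-0.0105,-0.0495,0.02],0.0854],
    [[0,0,0],[-0.0105,-0.0495,0.02],0.0854],
    [[0,0,0],[-0.0105,-0.0495,0.02],0.0854],
    [[0,0,0],[0,0,0],0.0854],
    [[0,0,0],[0,0,0],0.0854]
  ]
}}

```text
time_s: 2.7
tool_pos: [454.7, 93.2, 130.0]
tcp_rot: [[0.985, -0.173, -0.0], [-0.173, -0.985, -0.0], [-0.0, 0.001, -1.0]]
ft_force: [0.2, 0.4, -0.2]
grip_width: 1.002
```

```bash
python3 go.py 466 104.6 10 -10
python3 - <<'E'
from vis import *
im=[snapshot("top")[150:280,150:320],snapshot("side")[100:300,120:400]]
for i,a in enumerate(im): im[i]=cv2.resize(a,None,fx=400/a.shape[0],fy=400/a.shape[0],interpolation=2)
o=np.hstack(im); o=cv2.resize(o,(800,int(o.shape[0]*800/o.shape[1]))); cv2.imwrite("pics/a1.png",o[...,::-1])
E
```

```text
t 2.7 pos [454.7  93.2 130. ] yaw -9.96 tilt [-0.0003 -0.0005] grip 1.002 F [ 0.2  0.4 -0.2] j [   1.   16.  -19.  120.    8.   45. -123.]
turn z 0.04 shift tool @target yaw [  9.1 -13.2 120. ] @current [  9.1 -13.3 120. ]
```

View pics/a1.png

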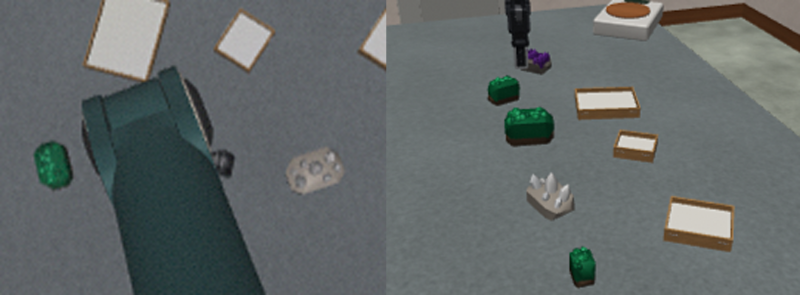

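Call:
{"fn": "apply_moves", "kwargs": {
  "targets": [
    [[0,0,0],[0.009,-0.0132,0],0.0854],
    [[0,0,0],[0,0,0.02],0.0854],
    [[0,0,0],[0,0,0.02],0.0854],
    [[0,0,0],[0,0,0.02],0.0854],
    [[0,0,0],[0,0,0.015],0.0854],
    [[0,0,0],[0,0,0.015],0.0854],
    [[0,0,0],[0,0,0.015],0.0854],
    [[0,0,0],[0,0,0.015],0.0854],
    [[0,0,0],[0,0,0],0.0854],
    [[0,0,0],[0,0,0],0.0854]
  ]
}}

```text
time_s: 4.05
tool_pos: [466.1, 105.2, 10.2]
tcp_rot: [[0.985, -0.173, 0.0], [-0.173, -0.985, 0.0], [0.0, -0.0, -1.0]]
ft_force: [0.2, 0.2, -0.4]
grip_width: 0.998
```

```bash
python3 go.py 466 104.6 10 -10
python3 - <<'E'
from vis import *
a=snapshot("side")[120:220,160:280]
cv2.imwrite("pics/a2.png",cv2.resize(a,None,fx=5,fy=5,interpolation=2)[...,::-1])
E
```

```text
t 4.05 pos [466.1 105.2  10.2] yaw -9.95 tilt [0.0003 0.0001] grip 0.998 F [ 0.2  0.2 -0.4] j [  -4.   30.  -15.  122.   15.   30. -130.]
turn z 0.05 shift tool @target yaw [0.  0.6 0.2] @current [0.  0.6 0.2]
```

View pics/a2.png

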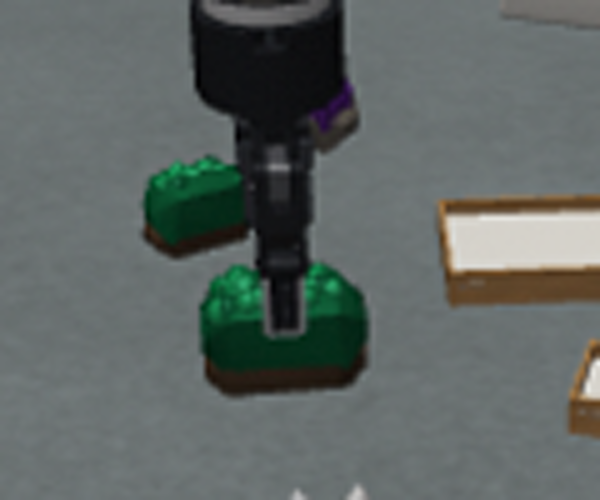

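The finger at (283,300) sits at the middle of the stone, which spans 203 to 367, so I close and lift.

Call:
{"fn": "apply_moves", "kwargs": {
  "targets": [
    [[0,0,0],[0,0,0],0.045],
    [[0,0,0],[0,0,0],0.045],
    [[0,0,0],[0,0,0],0.045],
    [[0,0,0],[0,0,0],0.045],
    [[0,0,0],[0,0,0],0.045],
    [[0,0,0],[0,0,0],0.045],
    [[0,0,0],[0,0,0],0.045],
    [[0,0,0],[0,0,-0.01],0.045],
    [[0,0,0],[0,0,-0.03],0.045],
    [[0,0,0],[0,0,-0.04],0.045]
  ]
}}

```text
time_s: 5.35
tool_pos: [464.3, 104.8, 90.1]
tcp_rot: [[0.985, -0.173, -0.003], [-0.173, -0.985, -0.0], [-0.003, 0.001, -1.0]]
ft_force: [0.7, -0.1, -4.3]
grip_width: 0.611
```

```bash
python3 go.py 641.2 176.5 60 -13
```

```text
t 5.35 pos [464.3 104.8  90.1] yaw -9.95 tilt [-0.0035 -0.0005] grip 0.611 F [ 0.7 -0.1 -4.3] j [  -1.   21.  -19.  120.   10.   40. -126.]
turn z 3.05 shift tool @target yaw [ 156.2 -109.7   30.1] @current [ 161.9 -101.2   29.5]
```

Call:
{"fn": "apply_moves", "kwargs": {
  "targets": [
    [[0,0,3.05],[0,0,-0.01],0.045],
    [[0,0,0],[0.0223,-0.0157,0],0.045],
    [[0,0,0],[0.0223,-0.0157,0],0.045],
    [[0,0,0],[0.0223,-0.0157,0],0.045],
    [[0,0,0],[0.0223,-0.0157,0],0.045],
    [[0,0,0],[0.0223,-0.0157,0],0.045],
    [[0,0,0],[0.0223,-0.0157,0],0.045],
    [[0,0,0],[0.0223,-0.0157,0],0.045],
    [[0,0,0],[0,0,0.01],0.045],
    [[0,0,0],[0,0,0],0.045]
  ]
}}

```text
time_s: 6.6
tool_pos: [640.3, 176.1, 88.0]
tcp_rot: [[0.974, -0.225, -0.005], [-0.225, -0.974, -0.002], [-0.005, 0.003, -1.0]]
ft_force: [0.4, -0.1, -4.9]
grip_width: 0.609
```

```bash
cat > chk.py <<'E'
# fit held/placed stone & box from the side camera: chk.py key stone_z
import sys; from vis import *
k,dz=sys.argv[1],float(sys.argv[2]); c=calibration("side"); im=snapshot("side"); g,b=masks(im); s=state()
p=s["tool_pos"]; P=stone(*ST[k],foot=ST[k][2]*.17)+[0,0,dz]; px=proj(c,np.array([[p[0],p[1],dz+ST[k][2]/2]]))[0]
u,v=int(px[0]),int(px[1]); sc=5
crop=cv2.resize(im,None,fx=sc,fy=sc,interpolation=2)
R=s["tcp_rot"]; yaw=np.arctan2(R[1,0],R[0,0])
h=cv2.convexHull(((proj(c,place(P,[p[0],p[1],yaw]))+.5)*sc).astype(np.float32)).astype(int)
cv2.polylines(crop,[h],True,(255,0,0),1)
crop=crop[max(v-55,0)*sc:(v+55)*sc,max(u-75,0)*sc:(u+75)*sc]
cv2.imwrite(sys.argv[3],crop[...,::-1])
E
python3 go.py 641.2 176.5 60 -13; python3 chk.py L 80 pics/c1.png
```

```text
t 6.6 pos [640.3 176.1  88. ] yaw -13.0 tilt [-0.005  -0.0016] grip 0.609 F [ 0.4 -0.1 -4.9] j [  -7.   37.  -16.   93.   12.   52. -131.]
turn z -0.0 shift tool @target yaw [ 0.7 -0.6 28. ] @current [ 0.9 -0.6 28. ]
```

View pics/c1.png

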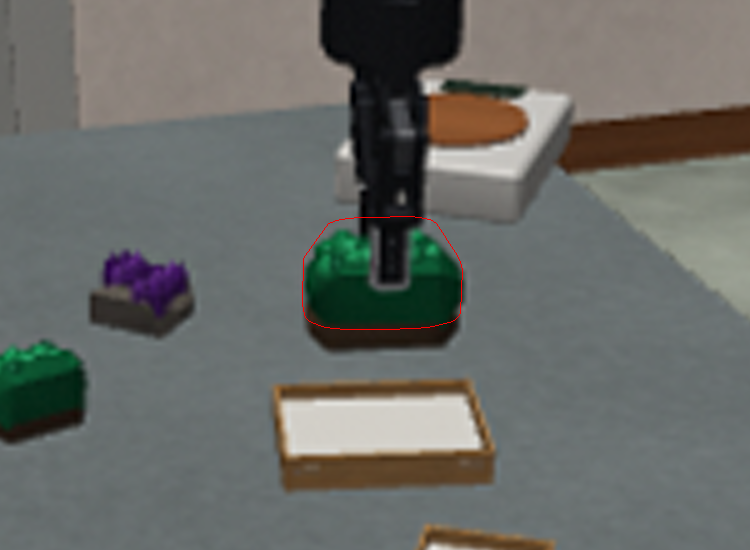

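Call:
{"fn": "apply_moves", "kwargs": {
  "targets": [
    [[0,0,0],[0.0008,-0.0006,0],0.045],
    [[0,0,0],[0,0,0.015],0.045],
    [[0,0,0],[0,0,0.015],0.045],
    [[0,0,0],[0,0,0.012],0.045],
    [[0,0,0],[0,0,0.008],0.045],
    [[0,0,0],[0,0,0.005],0.045],
    [[0,0,0],[0,0,0.003],0.045],
    [[0,0,0],[0,0,0.002],0.045],
    [[0,0,0],[0,0,0],0.045],
    [[0,0,0],[0,0,0],0.045]
  ]
}}

```text
time_s: 7.9
tool_pos: [643.8, 177.5, 30.4]
tcp_rot: [[0.974, -0.225, 0.001], [-0.225, -0.974, 0.0], [0.0, -0.0, -1.0]]
ft_force: [0.1, 0.2, -5.1]
grip_width: 0.606
```

```bash
python3 go.py 641.2 176.5 22 -13
```

```text
t 7.9 pos [643.8 177.5  30.4] yaw -13.01 tilt [0.0005 0.0001] grip 0.606 F [ 0.1  0.2 -5.1] j [  -8.   41.  -15.   95.   14.   46. -132.]
turn z -0.01 shift tool @target yaw [-2.4  1.5  8.4] @current [-2.4  1.5  8.4]
```

Call:
{"fn": "apply_moves", "kwargs": {
  "targets": [
    [[0,0,0],[-0.0024,0.0015,0],0.045],
    [[0,0,0],[0,0,0.001],0.045],
    [[0,0,0],[0,0,0.001],0.045],
    [[0,0,0],[0,0,0.001],0.045],
    [[0,0,0],[0,0,0.001],0.045],
    [[0,0,0],[0,0,0.001],0.045],
    [[0,0,0],[0,0,0.001],0.045],
    [[0,0,0],[0,0,0],0.045],
    [[0,0,0],[0,0,0],0.045],
    [[0,0,0],[0,0,0],0.045]
  ]
}}

```text
time_s: 9.15
tool_pos: [641.0, 176.5, 24.1]
tcp_rot: [[0.974, -0.225, 0.0], [-0.225, -0.974, -0.0], [0.0, -0.0, -1.0]]
ft_force: [-0.1, -0.7, -4.8]
grip_width: 0.605
```

```bash
python3 go.py 641.2 176.5 22 -13;python3 chk.py L 14 pics/c2.png
```

```text
t 9.15 pos [641.  176.5  24.1] yaw -13.01 tilt [ 0.0001 -0.    ] grip 0.605 F [-0.1 -0.7 -4.8] j [  -8.   41.  -15.   95.   14.   45. -132.]
turn z -0.01 shift tool @target yaw [ 0.2 -0.   2.1] @current [ 0.2 -0.   2.1]
```

View pics/c2.png

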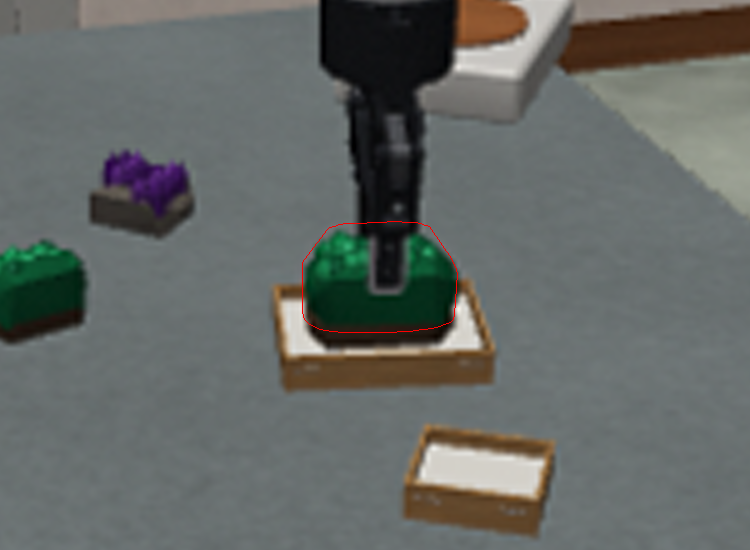

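Stone is centred in the box with no contact yet. I lower it the last 2 mm.

Call:
{"fn": "apply_moves", "kwargs": {
  "targets": [
    [[0,0,0],[0,0,0.0005],0.045],
    [[0,0,0],[0,0,0.0005],0.045],
    [[0,0,0],[0,0,0.0005],0.045],
    [[0,0,0],[0,0,0.0005],0.045],
    [[0,0,0],[0,0,0],0.045],
    [[0,0,0],[0,0,0],0.045],
    [[0,0,0],[0,0,0],0.045],
    [[0,0,0],[0,0,0],0.045],
    [[0,0,0],[0,0,0],0.045],
    [[0,0,0],[0,0,0],0.045]
  ]
}}

```text
time_s: 10.45
tool_pos: [641.0, 176.5, 23.0]
tcp_rot: [[0.974, -0.225, 0.0], [-0.225, -0.974, -0.0], [0.0, 0.0, -1.0]]
ft_force: [-3.9, -1.6, 5.2]
grip_width: 0.61
```

Call:
{"fn": "apply_moves", "kwargs": {
  "targets": [
    [[0,0,0],[0,0,0],0.058],
    [[0,0,0],[0,0,0],0.07],
    [[0,0,0],[0,0,0],0.0854],
    [[0,0,0],[0,0,0],0.0854],
    [[0,0,0],[0,0,0],0.0854],
    [[0,0,0],[0,0,0],0.0854],
    [[0,0,0],[0,0,-0.02],0.0854],
    [[0,0,0],[0,0,-0.03],0.0854],
    [[0,0,0],[0,0,-0.04],0.0854],
    [[0,0,0],[0,0,-0.04],0.0854]
  ]
}}

```text
time_s: 11.7
tool_pos: [641.2, 176.7, 154.8]
tcp_rot: [[0.974, -0.225, 0.001], [-0.225, -0.974, 0.0], [0.001, -0.001, -1.0]]
ft_force: [1.3, -0.3, -0.7]
grip_width: 1.0
```

```bash
python3 go.py 449.7 270 130 18
```

```text
t 11.7 pos [641.2 176.7 154.8] yaw -13.0 tilt [0.0013 0.0005] grip 1.0 F [ 1.3 -0.3 -0.7] j [  -6.   32.  -17.   91.   11.   58. -129.]
turn z -31.0 shift tool @target yaw [-153.3 -147.9   24.8] @current [-207.6  -47.8   24.6]
```

Call:
{"fn": "apply_moves", "kwargs": {
  "targets": [
    [[0,0,-10.3],[0,0,0],0.0854],
    [[0,0,-10.3],[0,0,0],0.0854],
    [[0,0,-10.4],[0,0,0],0.0854],
    [[0,0,0],[-0.0256,-0.0247,0],0.0854],
    [[0,0,0],[-0.0256,-0.0247,0],0.0854],
    [[0,0,0],[-0.0256,-0.0247,0],0.0854],
    [[0,0,0],[-0.0256,-0.0247,0],0.0854],
    [[0,0,0],[-0.0256,-0.0247,0],0.0854],
    [[0,0,0],[-0.0256,-0.0247,0],0.0854],
    [[0,0,0],[0,0,0.024],0.0854]
  ]
}}

```text
time_s: 12.95
tool_pos: [448.3, 272.9, 131.1]
tcp_rot: [[0.95, 0.313, 0.005], [0.313, -0.95, 0.003], [0.006, -0.001, -1.0]]
ft_force: [1.2, 0.4, 0.3]
grip_width: 1.001
```

```bash
python3 go.py 449.7 270 10 18
python3 - <<'E'
from vis import *
# large stone & box and medium stone, side view fit only (top occluded by arm)
c=calibration("side"); g,b=masks(snapshot("side"))
for k,xy in(("M",(449.7,270)),):
    m=comp(g,proj(c,np.array([[*xy,20]]))[0],40); r=fit(stone(*ST[k],foot=8),[m],[c],xy); print(k,r.x[:2].round(1),np.degrees(r.x[2])%180,r.fun)
E
```

```text
t 12.95 pos [448.3 272.9 131.1] yaw 18.25 tilt [0.0051 0.0027] grip 1.001 F [1.2 0.4 0.3] j [ -12.   23.  -28.  112.   14.   48. -120.]
turn z 0.25 shift tool @target yaw [  0.4   3.2 121.1] @current [ -0.3   3.3 121.1]
M [451.7 273.3] 34.583420910838235 0.23655413271245634
```

Call:
{"fn": "apply_moves", "kwargs": {
  "targets": [
    [[0,0,0.25],[0,0.0032,0],0.0854],
    [[0,0,0],[0,0,0.02],0.0854],
    [[0,0,0],[0,0,0.02],0.0854],
    [[0,0,0],[0,0,0.02],0.0854],
    [[0,0,0],[0,0,0.015],0.0854],
    [[0,0,0],[0,0,0.015],0.0854],
    [[0,0,0],[0,0,0.015],0.0854],
    [[0,0,0],[0,0,0.015],0.0854],
    [[0,0,0],[0,0,0],0.0854],
    [[0,0,0],[0,0,0],0.0854]
  ]
}}

```text
time_s: 14.25
tool_pos: [450.2, 267.2, 8.2]
tcp_rot: [[0.952, 0.305, 0.0], [0.305, -0.952, 0.0], [0.0, -0.0, -1.0]]
ft_force: [0.5, -1.2, 0.1]
grip_width: 0.999
```

```bash
python3 go.py 449.7 270 11 18; python3 chk.py M 0 pics/m1.png
```

```text
t 14.25 pos [450.2 267.2   8.2] yaw 17.75 tilt [0.0002 0.0002] grip 0.999 F [ 0.5 -1.2  0.1] j [ -16.   34.  -22.  115.   22.   35. -126.]
turn z -0.25 shift tool @target yaw [ 0.4 -2.8 -2.8] @current [ 0.4 -2.8 -2.8]
```

View pics/m1.png

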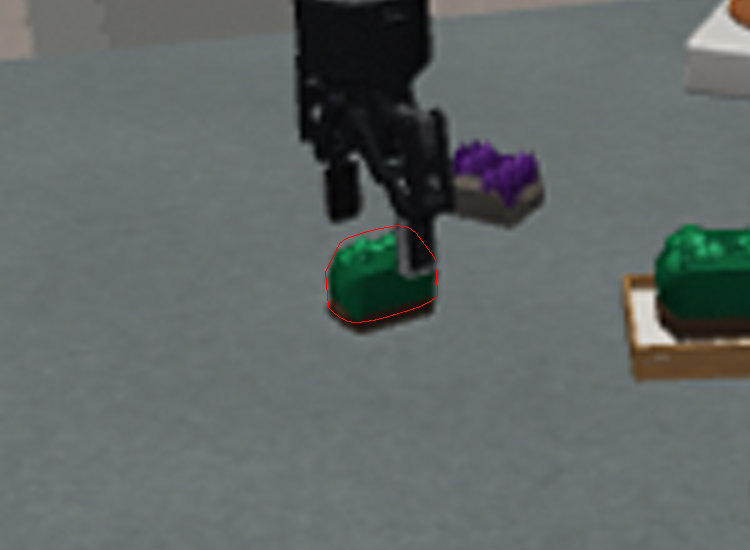

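Call:
{"fn": "apply_moves", "kwargs": {
  "targets": [
    [[0,0,0],[0.0004,-0.0028,-0.0028],0.0854],
    [[0,0,0],[0,0,0],0.03],
    [[0,0,0],[0,0,0],0.03],
    [[0,0,0],[0,0,0],0.03],
    [[0,0,0],[0,0,0],0.03],
    [[0,0,0],[0,0,0],0.03],
    [[0,0,0],[0,0,0],0.03],
    [[0,0,0],[0,0,0],0.03],
    [[0,0,0],[0,0,0],0.03],
    [[0,0,0],[0,0,0],0.03]
  ]
}}

```text
time_s: 15.55
tool_pos: [449.8, 269.5, 11.5]
tcp_rot: [[0.953, 0.304, 0.0], [0.304, -0.953, -0.0], [0.0, 0.001, -1.0]]
ft_force: [-1.2, -0.8, 6.9]
grip_width: 0.431
```

```bash
python3 go.py 449.7 270 11 18
```

```text
t 15.55 pos [449.8 269.5  11.5] yaw 17.72 tilt [ 0.0004 -0.0005] grip 0.431 F [-1.2 -0.8  6.9] j [ -17.   34.  -22.  115.   22.   35. -126.]
turn z -0.28 shift tool @target yaw [ 0.  -0.5  0.5] @current [ 0.  -0.5  0.5]
```

Call:
{"fn": "apply_moves", "kwargs": {
  "targets": [
    [[0,0,0],[0,0,-0.01],0.03],
    [[0,0,0],[0,0,-0.03],0.03],
    [[0,0,0],[0,0,-0.03],0.03],
    [[0,0,0],[0,0,-0.03],0.03],
    [[0,0,0],[0,0,-0.03],0.03],
    [[0,0,9.9],[0,0,0],0.03],
    [[0,0,9.9],[0,0,0],0.03],
    [[0,0,9.9],[0,0,0],0.03],
    [[0,0,9.9],[0,0,0],0.03],
    [[0,0,10.0],[0,0,0],0.03]
  ]
}}

```text
time_s: 16.8
tool_pos: [449.0, 269.5, 140.8]
tcp_rot: [[0.846, -0.533, -0.001], [-0.533, -0.846, -0.0], [-0.001, 0.001, -1.0]]
ft_force: [-0.4, 0.6, -2.6]
grip_width: 0.438
```

```bash
python3 go.py 645.1 -214.2 120 -31.8
```

```text
t 16.8 pos [449.  269.5 140.8] yaw -32.18 tilt [-0.0009 -0.0003] grip 0.438 F [-0.4  0.6 -2.6] j [ -20.   21.  -18.  112.    8.   49. -164.]
turn z -0.38 shift tool @target yaw [421.5 307.8  20.8] @current [423.6 305.   20.7]
```

Call:
{"fn": "apply_moves", "kwargs": {
  "targets": [
    [[0,0,-0.38],[0.025,0.018,0],0.03],
    [[0,0,0],[0.04,0.0292,0],0.03],
    [[0,0,0],[0.04,0.0292,0],0.03],
    [[0,0,0],[0.04,0.0292,0],0.03],
    [[0,0,0],[0.04,0.0292,0],0.03],
    [[0,0,0],[0.04,0.0292,0],0.03],
    [[0,0,0],[0.04,0.0292,0],0.03],
    [[0,0,0],[0.04,0.0292,0],0.03],
    [[0,0,0],[0.04,0.0292,0],0.03],
    [[0,0,0],[0.04,0.0292,0],0.03]
  ]
}}

```text
time_s: 18.05
tool_pos: [631.0, -172.0, 140.6]
tcp_rot: [[0.853, -0.522, -0.001], [-0.522, -0.853, 0.001], [-0.001, -0.0, -1.0]]
ft_force: [-0.1, 0.4, -3.5]
grip_width: 0.434
```

```bash
python3 go.py 645.1 -214.2 60 -31.8
```

```text
t 18.05 pos [ 631.  -172.   140.6] yaw -31.47 tilt [-0.0009  0.0008] grip 0.434 F [-0.1  0.4 -3.5] j [  19.   31.   -9.   94.    6.   55. -114.]
turn z 0.33 shift tool @target yaw [34.2 28.4 80.6] @current [34.1 28.6 80.6]
```

Call:
{"fn": "apply_moves", "kwargs": {
  "targets": [
    [[0,0,0.33],[0.017,0.014,0],0.03],
    [[0,0,0],[0.017,0.0143,0],0.03],
    [[0,0,0],[0,0,0.02],0.03],
    [[0,0,0],[0,0,0.02],0.03],
    [[0,0,0],[0,0,0.02],0.03],
    [[0,0,0],[0,0,0.015],0.03],
    [[0,0,0],[0,0,0.005],0.03],
    [[0,0,0],[0,0,0],0.03],
    [[0,0,0],[0,0,0],0.03],
    [[0,0,0],[0,0,0],0.03]
  ]
}}

```text
time_s: 19.3
tool_pos: [645.7, -213.0, 61.7]
tcp_rot: [[0.85, -0.527, 0.001], [-0.527, -0.85, -0.0], [0.001, -0.0, -1.0]]
ft_force: [-0.4, -0.7, -3.2]
grip_width: 0.434
```

```bash
python3 go.py 645.1 -214.2 24 -31.8; python3 chk.py M 49 pics/m2.png
```

```text
t 19.3 pos [ 645.7 -213.    61.7] yaw -31.82 tilt [ 0.0013 -0.0005] grip 0.434 F [-0.4 -0.7 -3.2] j [  21.   39.   -8.   92.    6.   49. -111.]
turn z -0.02 shift tool @target yaw [ 0.1  1.4 37.7] @current [ 0.1  1.4 37.7]
```

View pics/m2.png

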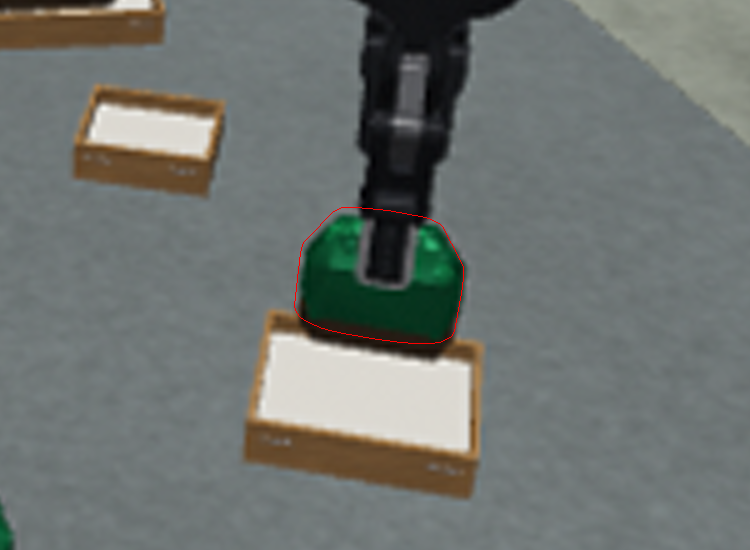

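Call:
{"fn": "apply_moves", "kwargs": {
  "targets": [
    [[0,0,0],[0,0.0014,0.01],0.03],
    [[0,0,0],[0,0,0.01],0.03],
    [[0,0,0],[0,0,0.008],0.03],
    [[0,0,0],[0,0,0.004],0.03],
    [[0,0,0],[0,0,0.002],0.03],
    [[0,0,0],[0,0,0],0.03],
    [[0,0,0],[0,0,0],0.03],
    [[0,0,0],[0,0,0],0.03],
    [[0,0,0],[0,0,0],0.03],
    [[0,0,0],[0,0,0],0.03]
  ]
}}

```text
time_s: 20.6
tool_pos: [644.5, -214.0, 26.9]
tcp_rot: [[0.85, -0.527, 0.0], [-0.527, -0.85, -0.0], [0.0, 0.0, -1.0]]
ft_force: [-0.2, 1.0, -2.8]
grip_width: 0.431
```

```bash
python3 go.py 645.1 -214.2 24 -31.8
```

```text
t 20.6 pos [ 644.5 -214.    26.9] yaw -31.81 tilt [ 0.     -0.0001] grip 0.431 F [-0.2  1.  -2.8] j [  21.   41.   -7.   93.    7.   46. -111.]
turn z -0.01 shift tool @target yaw [ 0.6 -0.2  2.9] @current [ 0.6 -0.2  2.9]
```

Call:
{"fn": "apply_moves", "kwargs": {
  "targets": [
    [[0,0,0],[0.0006,0,0.0005],0.03],
    [[0,0,0],[0,0,0.0005],0.03],
    [[0,0,0],[0,0,0.0005],0.03],
    [[0,0,0],[0,0,0.0005],0.03],
    [[0,0,0],[0,0,0.0005],0.03],
    [[0,0,0],[0,0,0],0.03],
    [[0,0,0],[0,0,0],0.03],
    [[0,0,0],[0,0,0],0.03],
    [[0,0,0],[0,0,0],0.03],
    [[0,0,0],[0,0,0],0.03]
  ]
}}

```text
time_s: 21.85
tool_pos: [645.0, -214.3, 24.4]
tcp_rot: [[0.85, -0.527, 0.0], [-0.527, -0.85, -0.0], [0.0, 0.0, -1.0]]
ft_force: [0.9, -0.7, -3.0]
grip_width: 0.432
```

Call:
{"fn": "apply_moves", "kwargs": {
  "targets": [
    [[0,0,0],[0,0,0.0005],0.03],
    [[0,0,0],[0,0,0],0.03],
    [[0,0,0],[0,0,0.0005],0.03],
    [[0,0,0],[0,0,0],0.03],
    [[0,0,0],[0,0,0.0003],0.03],
    [[0,0,0],[0,0,0],0.03],
    [[0,0,0],[0,0,0],0.03],
    [[0,0,0],[0,0,0],0.03],
    [[0,0,0],[0,0,0],0.03],
    [[0,0,0],[0,0,0],0.03]
  ]
}}

```text
time_s: 23.1
tool_pos: [645.0, -214.4, 23.6]
tcp_rot: [[0.85, -0.527, 0.0], [-0.527, -0.85, -0.0], [0.0, 0.0, -1.0]]
ft_force: [-3.3, 1.4, 5.9]
grip_width: 0.432
```

Contact with the foam is felt at about +9 N, so I release and rise.

Call:
{"fn": "apply_moves", "kwargs": {
  "targets": [
    [[0,0,0],[0,0,0],0.044],
    [[0,0,0],[0,0,0],0.055],
    [[0,0,0],[0,0,0],0.0854],
    [[0,0,0],[0,0,0],0.0854],
    [[0,0,0],[0,0,0],0.0854],
    [[0,0,0],[0,0,0],0.0854],
    [[0,0,0],[0,0,-0.02],0.0854],
    [[0,0,0],[0,0,-0.03],0.0854],
    [[0,0,0],[0,0,-0.04],0.0854],
    [[0,0,0],[0,0,-0.03],0.0854]
  ]
}}

```text
time_s: 24.35
tool_pos: [645.9, -214.5, 146.7]
tcp_rot: [[0.85, -0.527, 0.003], [-0.527, -0.85, -0.001], [0.003, -0.001, -1.0]]
ft_force: [0.2, 0.3, -0.2]
grip_width: 0.997
```

Call:
{"fn": "apply_moves", "kwargs": {
  "targets": [
    [[0,0,-10.1],[0,0,0],0.0854],
    [[0,0,-10.1],[0,0,0],0.0854],
    [[0,0,-10.1],[0,0,0],0.0854],
    [[0,0,-10.1],[0,0,0],0.0854],
    [[0,0,-10.1],[0,0,0],0.0854],
    [[0,0,-10.1],[0,0,0],0.0854],
    [[0,0,-10.1],[0,0,0],0.0854],
    [[0,0,-10.1],[0,0,0],0.0854],
    [[0,0,-10.1],[0,0,0],0.0854],
    [[0,0,-10.1],[0,0,0],0.0854]
  ]
}}

```text
time_s: 25.6
tool_pos: [645.3, -214.8, 144.8]
tcp_rot: [[0.35, 0.937, 0.001], [0.937, -0.35, -0.001], [-0.001, 0.002, -1.0]]
ft_force: [0.5, -0.2, 0.4]
grip_width: 0.998
```

```bash
python3 go.py 453.5 -254.5 125 89
python3 - <<'E'
from vis import *
c=calibration("side"); g,b=masks(snapshot("side"))
for k,xy in(("S",(454,-254)),):
    m=comp(g,proj(c,np.array([[*xy,20]]))[0],40); r=fit(stone(*ST[k],foot=7),[m],[c],xy); print(k,r.x[:2].round(1),np.degrees(r.x[2])%180,r.fun)
E
```

```text
t 25.6 pos [ 645.3 -214.8  144.8] yaw 69.5 tilt [ 0.0014 -0.0014] grip 0.998 F [ 0.5 -0.2  0.4] j [ 37.  37. -31.  89.  21.  60. -21.]
turn z -19.5 shift tool @target yaw [ -43.1 -191.1   19.8] @current [-104.4 -165.8   19.6]
S [ 455.  -252.1] 87.09060147725529 0.16261574074074073
```

Call:
{"fn": "apply_moves", "kwargs": {
  "targets": [
    [[0,0,-9.8],[0,0,0],0.0854],
    [[0,0,-9.7],[0,0,0],0.0854],
    [[0,0,0],[-0.0085,-0.0382,0],0.0854],
    [[0,0,0],[-0.0085,-0.0382,0],0.0854],
    [[0,0,0],[-0.0085,-0.0382,0],0.0854],
    [[0,0,0],[-0.0085,-0.0382,0],0.0854],
    [[0,0,0],[-0.0085,-0.0382,0],0.0854],
    [[0,0,0],[0,0,0.02],0.0854],
    [[0,0,0],[0,0,0],0.0854],
    [[0,0,0],[0,0,0],0.0854]
  ]
}}

```text
time_s: 26.9
tool_pos: [454.1, -252.4, 124.1]
tcp_rot: [[0.023, 1.0, 0.001], [1.0, -0.023, -0.001], [-0.001, 0.001, -1.0]]
ft_force: [-0.4, -0.1, -0.1]
grip_width: 0.999
```

```bash
python3 go.py 453.8 -254 11 89
```

```text
t 26.9 pos [ 454.1 -252.4  124.1] yaw 88.67 tilt [ 0.0014 -0.0008] grip 0.999 F [-0.4 -0.1 -0.1] j [ 57.  26. -38. 112.  21.  49.   5.]
turn z -0.33 shift tool @target yaw [ -1.6  -0.2 113.1] @current [ -1.5  -0.4 113.1]
```

Call:
{"fn": "apply_moves", "kwargs": {
  "targets": [
    [[0,0,0],[-0.0016,0,0.02],0.0854],
    [[0,0,0],[0,0,0.02],0.0854],
    [[0,0,0],[0,0,0.02],0.0854],
    [[0,0,0],[0,0,0.02],0.0854],
    [[0,0,0],[0,0,0.015],0.0854],
    [[0,0,0],[0,0,0.01],0.0854],
    [[0,0,0],[0,0,0.008],0.0854],
    [[0,0,0],[0,0,0],0.0854],
    [[0,0,0],[0,0,0],0.0854],
    [[0,0,0],[0,0,0],0.0854]
  ]
}}

```text
time_s: 28.15
tool_pos: [453.4, -254.3, 10.6]
tcp_rot: [[0.023, 1.0, 0.001], [1.0, -0.023, -0.001], [-0.001, 0.001, -1.0]]
ft_force: [0.1, 0.2, 0.1]
grip_width: 0.998
```

```bash
python3 go.py 453.8 -254 11 89; python3 chk.py S 0 pics/s1.png
```

```text
t 28.15 pos [ 453.4 -254.3   10.6] yaw 88.68 tilt [ 0.0008 -0.0007] grip 0.998 F [0.1 0.2 0.1] j [ 51.  36. -31. 115.  30.  37.  -2.]
turn z -0.32 shift tool @target yaw [ 0.3  0.4 -0.4] @current [ 0.3  0.4 -0.4]
```

View pics/s1.png

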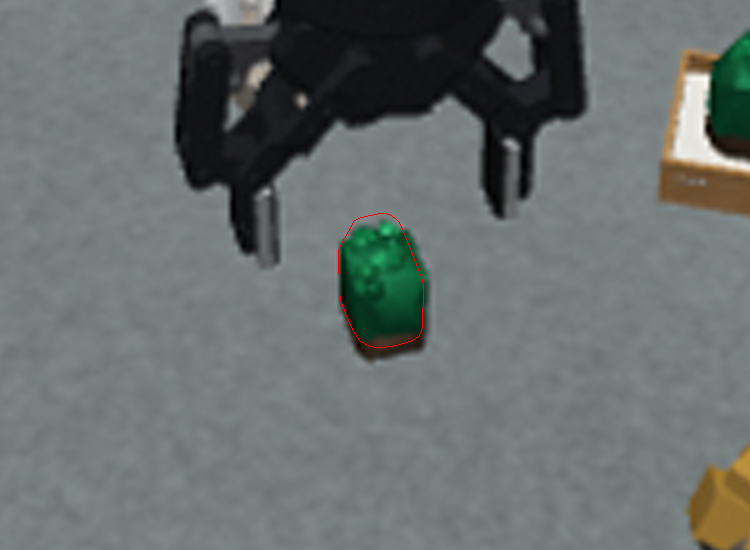

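Call:
{"fn": "apply_moves", "kwargs": {
  "targets": [
    [[0,0,0],[0,0,-0.001],0.05],
    [[0,0,0],[0,0,0],0.035],
    [[0,0,0],[0,0,0],0.02],
    [[0,0,0],[0,0,0],0.02],
    [[0,0,0],[0,0,0],0.02],
    [[0,0,0],[0,0,0],0.02],
    [[0,0,0],[0,0,0],0.02],
    [[0,0,0],[0,0,0],0.02],
    [[0,0,0],[0,0,0],0.02],
    [[0,0,0],[0,0,0],0.02]
  ]
}}

```text
time_s: 29.45
tool_pos: [453.0, -254.0, 11.1]
tcp_rot: [[0.023, 1.0, -0.0], [1.0, -0.023, -0.0], [-0.0, -0.0, -1.0]]
ft_force: [-0.2, 0.0, -0.4]
grip_width: 0.235
```

Call:
{"fn": "apply_moves", "kwargs": {
  "targets": [
    [[0,0,0],[0,0,-0.01],0.02],
    [[0,0,0],[0,0,-0.02],0.02],
    [[0,0,0],[0,0,-0.03],0.02],
    [[0,0,0],[0,0,-0.03],0.02],
    [[0,0,-9.9],[0,0,-0.01],0.02],
    [[0,0,-9.9],[0,0,0],0.02],
    [[0,0,-9.9],[0,0,0],0.02],
    [[0,0,-9.9],[0,0,0],0.02],
    [[0,0,-9.9],[0,0,0],0.02],
    [[0,0,-9.9],[0,0,0],0.02]
  ]
}}

```text
time_s: 30.7
tool_pos: [453.2, -254.4, 112.6]
tcp_rot: [[-0.852, 0.524, 0.001], [0.524, 0.852, -0.002], [-0.002, -0.001, -1.0]]
ft_force: [0.2, -0.1, -0.4]
grip_width: 0.234
```

```bash
python3 go.py 636.1 7.4 111 148.3
```

```text
t 30.7 pos [ 453.2 -254.4  112.6] yaw 148.41 tilt [ 0.0009 -0.0016] grip 0.234 F [ 0.2 -0.1 -0.4] j [ 66.  32. -52. 112.  32.  51.  56.]
turn z 0.11 shift tool @target yaw [-18.  318.8   1.6] @current [-18.6 318.8   1.4]
```

Call:
{"fn": "apply_moves", "kwargs": {
  "targets": [
    [[0,0,0],[-0.0018,0.032,0],0.02],
    [[0,0,0],[-0.0018,0.032,0],0.02],
    [[0,0,0],[-0.0018,0.032,0],0.02],
    [[0,0,0],[-0.0018,0.032,0],0.02],
    [[0,0,0],[-0.0018,0.032,0],0.02],
    [[0,0,0],[-0.0018,0.032,0],0.02],
    [[0,0,0],[-0.0018,0.032,0],0.02],
    [[0,0,0],[-0.0018,0.032,0],0.02],
    [[0,0,0],[-0.0018,0.032,0],0.02],
    [[0,0,0],[-0.0018,0.0308,0],0.02]
  ]
}}

```text
time_s: 31.95
tool_pos: [637.7, 7.9, 112.8]
tcp_rot: [[-0.849, 0.529, 0.001], [0.529, 0.849, -0.0], [-0.001, 0.001, -1.0]]
ft_force: [0.5, -0.4, 0.6]
grip_width: 0.234
```

Call:
{"fn": "apply_moves", "kwargs": {
  "targets": [
    [[0,0,0],[0,0,0.02],0.02],
    [[0,0,0],[0,0,0.02],0.02],
    [[0,0,0],[0,0,0.01],0.02],
    [[0,0,0],[0,0,0],0.02],
    [[0,0,0],[0,0,0],0.02],
    [[0,0,0],[0,0,0],0.02],
    [[0,0,0],[0,0,0],0.02],
    [[0,0,0],[0,0,0],0.02],
    [[0,0,0],[0,0,0],0.02],
    [[0,0,0],[0,0,0],0.02]
  ]
}}

```text
time_s: 33.2
tool_pos: [636.8, 7.1, 61.1]
tcp_rot: [[-0.849, 0.529, -0.0], [0.529, 0.849, -0.0], [0.0, -0.0, -1.0]]
ft_force: [0.2, 0.1, 0.8]
grip_width: 0.235
```

```bash
python3 go.py 636.1 7.4 28 148.3;  python3 chk.py S 50 pics/s2.png
```

```text
t 33.2 pos [636.8   7.1  61.1] yaw 148.09 tilt [-0.0001 -0.    ] grip 0.235 F [0.2 0.1 0.8] j [ 28.  45. -45.  97.  38.  55.  26.]
turn z -0.21 shift tool @target yaw [ 0.7 -0.1 33.1] @current [ 0.7 -0.1 33.1]
```

View pics/s2.png

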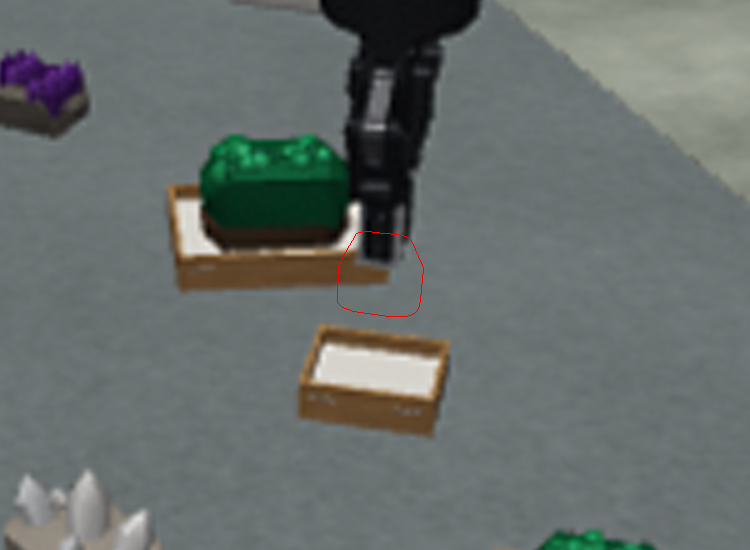

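The small stone isn't in the gripper: the picture shows empty fingers at (380,250), and 0.235 is just the opening I commanded. I need to find where it is.

Run:
```python
from vis import *
c=calibration("side"); 
# crop origin of s1
p=np.array([453.4,-254.3]); px=proj(c,np.array([[*p,21]]))[0]; u0,v0=int(px[0])-75,int(px[1])-55
yaw=np.radians(88.68); yv=np.array([np.sin(yaw),-np.cos(yaw)])
for z in(24,30,40,50): print(z,[((proj(c,np.array([[*(p+s*42.5*yv),z]]))[0]-[u0,v0])*5).round() for s in(-1,1)])
im={n:snapshot(n) for n in("top","side")}
a=cv2.resize(im["side"][220:330,180:330],None,fx=3,fy=3,interpolation=2); b=cv2.resize(im["top"][150:260,250:400],None,fx=3,fy=3,interpolation=2)
cv2.imwrite("pics/lost.png",np.vstack([a,b])[:600,:,::-1] if 0 else np.hstack([cv2.resize(a,(400,293)),cv2.resize(b,(400,293))])[...,::-1])
cs={n:calibration(n) for n in im}
for n in im:
    g,_=masks(im[n]); m=comp(g,proj(cs[n],np.array([[454,-254,20]]))[0],50)
    if m is not None: r=fit(stone(*ST["S"],foot=5),[m],[cs[n]],(454,-254)); print(n,r.x[:2].round(1),np.degrees(r.x[2])%180,r.fun)
```

```text
24 [array([270., 296.]), array([484., 252.])]
30 [array([270., 285.]), array([484., 241.])]
40 [array([269., 265.]), array([485., 221.])]
50 [array([268., 245.]), array([486., 202.])]
side [ 455.  -252.1] 87.09364435532214 0.18371688261458133
```

View pics/lost.png

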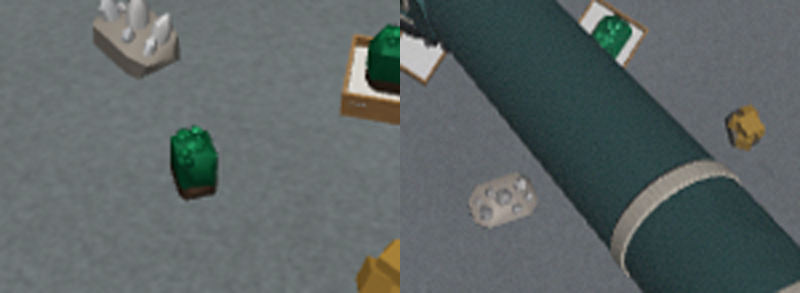

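Run:
```python
from vis import *
c=calibration("side"); p=np.array([636.8,7.1]); px=proj(c,np.array([[*p,71]]))[0]; u0,v0=int(px[0])-75,int(px[1])-55
yaw=np.radians(148.09); yv=np.array([np.sin(yaw),-np.cos(yaw)])
for s in(-10,-17,10,17):
  for z in(61,70,80,90): print(s,z,((proj(c,np.array([[*(p+s*yv),z]]))[0]-[u0,v0])*5).round())
```

```text
-10 61 [373. 303.]
-10 70 [374. 287.]
-10 80 [375. 270.]
-10 90 [377. 253.]
-17 61 [371. 310.]
-17 70 [372. 294.]
-17 80 [373. 277.]
-17 90 [374. 259.]
10 61 [380. 284.]
10 70 [381. 269.]
10 80 [382. 252.]
10 90 [383. 234.]
17 61 [382. 277.]
17 70 [383. 262.]
17 80 [384. 245.]
17 90 [385. 228.]
```

By the side view the fingertips sit about 25 mm higher than the reported TCP suggests. They closed above the small stone, which hasn't moved. I'll go back and grip about 19 mm lower, checking on the way down.

Call:
{"fn": "apply_moves", "kwargs": {
  "targets": [
    [[0,0,0],[0,0,-0.025],0.0854],
    [[0,0,0],[0,0,-0.025],0.0854],
    [[0,0,10.0],[0,0,0],0.0854],
    [[0,0,10.0],[0,0,0],0.0854],
    [[0,0,10.0],[0,0,0],0.0854],
    [[0,0,10.0],[0,0,0],0.0854],
    [[0,0,10.0],[0,0,0],0.0854],
    [[0,0,9.6],[0,0,0],0.0854],
    [[0,0,0],[0,0,0],0.0854],
    [[0,0,0],[0,0,0],0.0854]
  ]
}}

```text
time_s: 34.6
tool_pos: [637.2, 7.4, 112.1]
tcp_rot: [[0.023, 1.0, 0.001], [1.0, -0.023, 0.0], [0.0, 0.001, -1.0]]
ft_force: [0.8, 0.9, 0.4]
grip_width: 0.998
```

```bash
python3 go.py 454 -253.5 105 88.5
```

```text
t 34.6 pos [637.2   7.4 112.1] yaw 88.67 tilt [0.0012 0.0001] grip 0.998 F [0.8 0.9 0.4] j [ 21.  37. -35.  96.  25.  55. -24.]
turn z 0.17 shift tool @target yaw [-265.6 -176.3    7.1] @current [-265.1 -177.1    6.8]
```

Call:
{"fn": "apply_moves", "kwargs": {
  "targets": [
    [[0,0,0],[-0.0331,-0.0221,0],0.0854],
    [[0,0,0],[-0.0331,-0.0221,0],0.0854],
    [[0,0,0],[-0.0331,-0.0221,0],0.0854],
    [[0,0,0],[-0.0331,-0.0221,0],0.0854],
    [[0,0,0],[-0.0331,-0.0221,0],0.0854],
    [[0,0,0],[-0.0331,-0.0221,0],0.0854],
    [[0,0,0],[-0.0331,-0.0221,0],0.0854],
    [[0,0,0],[-0.0331,-0.0221,0],0.0854],
    [[0,0,0],[0,0,0],0.0854],
    [[0,0,0],[0,0,0],0.0854]
  ]
}}

```text
time_s: 35.85
tool_pos: [453.6, -252.5, 111.4]
tcp_rot: [[0.025, 1.0, 0.001], [1.0, -0.025, 0.0], [0.0, 0.001, -1.0]]
ft_force: [1.5, 0.7, 0.2]
grip_width: 1.0
```

```bash
python3 go.py 454 -253.5 2 88.5
```

```text
t 35.85 pos [ 453.6 -252.5  111.4] yaw 88.56 tilt [0.0008 0.0004] grip 1.0 F [1.5 0.7 0.2] j [ 55.  26. -36. 113.  21.  47.   6.]
turn z 0.06 shift tool @target yaw [ -1.    0.4 109.4] @current [ -1.    0.3 109.4]
```

Call:
{"fn": "apply_moves", "kwargs": {
  "targets": [
    [[0,0,0],[-0.001,0,0.02],0.0854],
    [[0,0,0],[0,0,0.02],0.0854],
    [[0,0,0],[0,0,0.02],0.0854],
    [[0,0,0],[0,0,0.02],0.0854],
    [[0,0,0],[0,0,0.015],0.0854],
    [[0,0,0],[0,0,0.009],0.0854],
    [[0,0,0],[0,0,0.005],0.0854],
    [[0,0,0],[0,0,0],0.0854],
    [[0,0,0],[0,0,0],0.0854],
    [[0,0,0],[0,0,0],0.0854]
  ]
}}

```text
time_s: 37.1
tool_pos: [453.4, -254.2, 2.5]
tcp_rot: [[0.026, 1.0, 0.001], [1.0, -0.026, -0.001], [-0.001, 0.001, -1.0]]
ft_force: [-0.0, -0.3, -0.1]
grip_width: 0.995
```

```bash
python3 go.py 454 -253.5 -8 88.5; python3 chk.py S 0 pics/s3.png
```

```text
t 37.1 pos [ 453.4 -254.2    2.5] yaw 88.48 tilt [ 0.0007 -0.0006] grip 0.995 F [-0.  -0.3 -0.1] j [ 49.  36. -29. 116.  29.  36.  -1.]
turn z -0.02 shift tool @target yaw [ 0.7  0.6 10.5] @current [ 0.7  0.6 10.5]
```

View pics/s3.png

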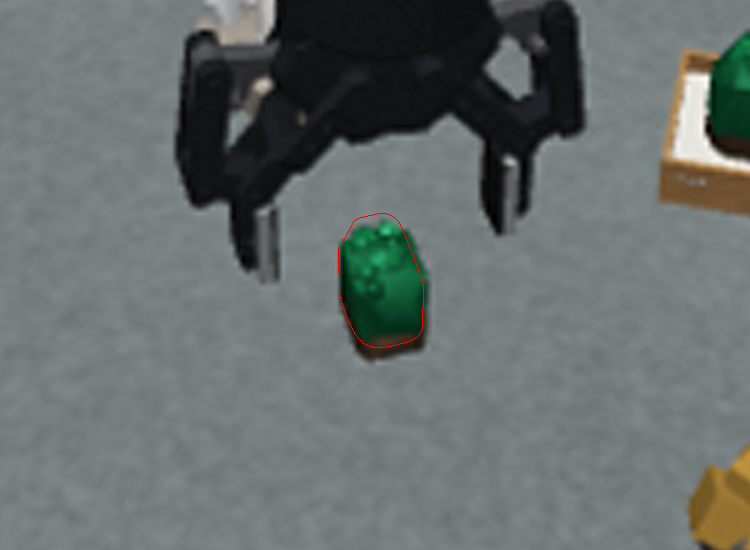

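Call:
{"fn": "apply_moves", "kwargs": {
  "targets": [
    [[0,0,0],[0.0007,0.0006,0.004],0.0854],
    [[0,0,0],[0,0,0.004],0.0854],
    [[0,0,0],[0,0,0.004],0.0854],
    [[0,0,0],[0,0,0],0.06],
    [[0,0,0],[0,0,0],0.04],
    [[0,0,0],[0,0,0],0.02],
    [[0,0,0],[0,0,0],0.02],
    [[0,0,0],[0,0,0],0.02],
    [[0,0,0],[0,0,0],0.02],
    [[0,0,0],[0,0,0],0.02]
  ]
}}

```text
time_s: 38.4
tool_pos: [454.0, -253.4, -9.6]
tcp_rot: [[0.026, 1.0, 0.001], [1.0, -0.026, -0.0], [-0.0, 0.001, -1.0]]
ft_force: [0.5, 0.5, 5.1]
grip_width: 0.314
```

Stopped at 0.314, about 27 mm, so the stone is gripped. I lift and turn.

Call:
{"fn": "apply_moves", "kwargs": {
  "targets": [
    [[0,0,0],[0,0,-0.01],0.02],
    [[0,0,0],[0,0,-0.03],0.02],
    [[0,0,0],[0,0,-0.03],0.02],
    [[0,0,0],[0,0,-0.03],0.02],
    [[0,0,-10],[0,0,-0.01],0.02],
    [[0,0,-10],[0,0,0],0.02],
    [[0,0,-10],[0,0,0],0.02],
    [[0,0,-10],[0,0,0],0.02],
    [[0,0,-10],[0,0,0],0.02],
    [[0,0,-9.8],[0,0,0],0.02]
  ]
}}

```text
time_s: 39.65
tool_pos: [453.2, -253.3, 100.2]
tcp_rot: [[-0.854, 0.521, -0.001], [0.521, 0.854, -0.0], [0.001, -0.0, -1.0]]
ft_force: [0.7, 0.3, -1.3]
grip_width: 0.315
```

```bash
python3 go.py 636.1 7.4 100 148.3
```

```text
t 39.65 pos [ 453.2 -253.3  100.2] yaw 148.61 tilt [-0.0006 -0.    ] grip 0.315 F [ 0.7  0.3 -1.3] j [ 64.  32. -49. 113.  32.  50.  56.]
turn z 0.31 shift tool @target yaw [-1.870e+01  3.179e+02  2.000e-01] @current [-20.4 317.8   0. ]
```

Call:
{"fn": "apply_moves", "kwargs": {
  "targets": [
    [[0,0,0.3],[-0.0018,0.031,0],0.02],
    [[0,0,0],[-0.0019,0.032,0],0.02],
    [[0,0,0],[-0.0019,0.032,0],0.02],
    [[0,0,0],[-0.0019,0.032,0],0.02],
    [[0,0,0],[-0.0019,0.032,0],0.02],
    [[0,0,0],[-0.0019,0.032,0],0.02],
    [[0,0,0],[-0.0019,0.032,0],0.02],
    [[0,0,0],[-0.0019,0.032,0],0.02],
    [[0,0,0],[-0.0019,0.032,0],0.02],
    [[0,0,0],[-0.0018,0.0308,0],0.02]
  ]
}}

```text
time_s: 40.9
tool_pos: [638.1, 7.0, 100.0]
tcp_rot: [[-0.848, 0.53, -0.001], [0.53, 0.848, -0.0], [0.001, -0.001, -1.0]]
ft_force: [-0.1, -0.1, -0.9]
grip_width: 0.309
```

Call:
{"fn": "apply_moves", "kwargs": {
  "targets": [
    [[0,0,0],[0,0,0.02],0.02],
    [[0,0,0],[0,0,0.02],0.02],
    [[0,0,0],[0,0,0.02],0.02],
    [[0,0,0],[0,0,0.015],0.02],
    [[0,0,0],[0,0,0.006],0.02],
    [[0,0,0],[0,0,0],0.02],
    [[0,0,0],[0,0,0],0.02],
    [[0,0,0],[0,0,0],0.02],
    [[0,0,0],[0,0,0],0.02],
    [[0,0,0],[0,0,0],0.02]
  ]
}}

```text
time_s: 42.15
tool_pos: [638.0, 6.3, 19.2]
tcp_rot: [[-0.848, 0.53, 0.0], [0.53, 0.848, -0.0], [-0.0, -0.0, -1.0]]
ft_force: [0.4, -0.3, -0.4]
grip_width: 0.311
```

```bash
python3 go.py 636.1 7.4 3 148.3;  python3 chk.py S 28 pics/s4.png
```

```text
t 42.15 pos [638.    6.3  19.2] yaw 147.98 tilt [ 0.0002 -0.0002] grip 0.311 F [ 0.4 -0.3 -0.4] j [ 26.  47. -42.  98.  39.  51.  25.]
turn z -0.32 shift tool @target yaw [ 2.2 -0.1 16.2] @current [ 2.3 -0.1 16.2]
```

View pics/s4.png

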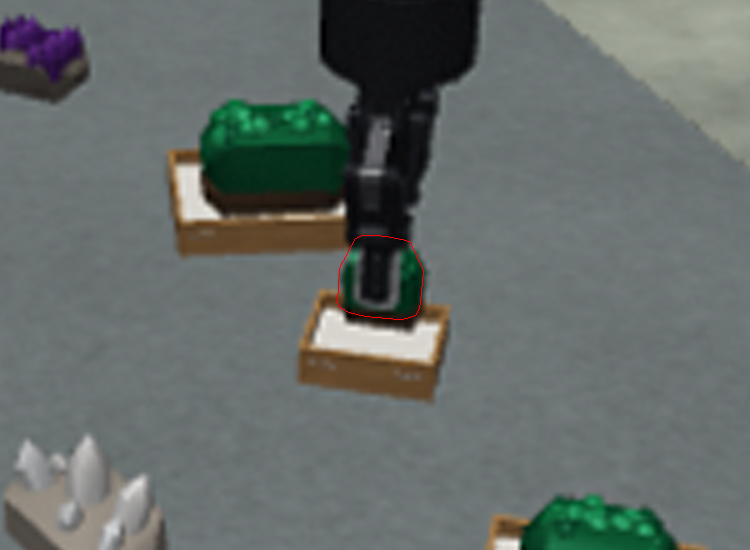

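Call:
{"fn": "apply_moves", "kwargs": {
  "targets": [
    [[0,0,-0.3],[0.0022,0,0],0.02],
    [[0,0,0],[0,0,0.005],0.02],
    [[0,0,0],[0,0,0.004],0.02],
    [[0,0,0],[0,0,0.003],0.02],
    [[0,0,0],[0,0,0.001],0.02],
    [[0,0,0],[0,0,0.001],0.02],
    [[0,0,0],[0,0,0],0.02],
    [[0,0,0],[0,0,0],0.02],
    [[0,0,0],[0,0,0],0.02],
    [[0,0,0],[0,0,0],0.02]
  ]
}}

```text
time_s: 43.45
tool_pos: [636.1, 7.5, 5.1]
tcp_rot: [[-0.851, 0.526, 0.0], [0.526, 0.851, -0.0], [-0.0, -0.0, -1.0]]
ft_force: [0.5, -0.3, -1.0]
grip_width: 0.309
```

Call:
{"fn": "apply_moves", "kwargs": {
  "targets": [
    [[0,0,0],[0,0,0.0005],0.02],
    [[0,0,0],[0,0,0.0005],0.02],
    [[0,0,0],[0,0,0.0005],0.02],
    [[0,0,0],[0,0,0],0.02],
    [[0,0,0],[0,0,0],0.02],
    [[0,0,0],[0,0,0],0.02],
    [[0,0,0],[0,0,0],0.02],
    [[0,0,0],[0,0,0],0.02],
    [[0,0,0],[0,0,0],0.02],
    [[0,0,0],[0,0,0],0.02]
  ]
}}

```text
time_s: 44.7
tool_pos: [636.1, 7.5, 3.5]
tcp_rot: [[-0.851, 0.526, -0.0], [0.526, 0.851, -0.0], [0.0, -0.0, -1.0]]
ft_force: [-0.6, 0.0, -0.8]
grip_width: 0.312
```

Call:
{"fn": "apply_moves", "kwargs": {
  "targets": [
    [[0,0,0],[0,0,0.0004],0.02],
    [[0,0,0],[0,0,0],0.02],
    [[0,0,0],[0,0,0.0003],0.02],
    [[0,0,0],[0,0,0],0.02],
    [[0,0,0],[0,0,0],0.02],
    [[0,0,0],[0,0,0],0.02],
    [[0,0,0],[0,0,0],0.02],
    [[0,0,0],[0,0,0],0.02],
    [[0,0,0],[0,0,0],0.02],
    [[0,0,0],[0,0,0],0.02]
  ]
}}

```text
time_s: 45.95
tool_pos: [636.1, 7.5, 2.9]
tcp_rot: [[-0.851, 0.526, 0.0], [0.526, 0.851, -0.0], [-0.0, -0.0, -1.0]]
ft_force: [0.2, -0.0, 0.1]
grip_width: 0.312
```

Call:
{"fn": "apply_moves", "kwargs": {
  "targets": [
    [[0,0,0],[0,0,0.0004],0.02],
    [[0,0,0],[0,0,0],0.02],
    [[0,0,0],[0,0,0],0.02],
    [[0,0,0],[0,0,0],0.02],
    [[0,0,0],[0,0,0],0.02],
    [[0,0,0],[0,0,0],0.02],
    [[0,0,0],[0,0,0],0.02],
    [[0,0,0],[0,0,0],0.02],
    [[0,0,0],[0,0,0],0.02],
    [[0,0,0],[0,0,0],0.02]
  ]
}}

```text
time_s: 47.2
tool_pos: [636.1, 7.5, 2.5]
tcp_rot: [[-0.851, 0.526, 0.0], [0.526, 0.851, -0.0], [-0.0, -0.0, -1.0]]
ft_force: [-1.1, 0.1, 1.3]
grip_width: 0.312
```

Light foam contact, so I release.

Call:
{"fn": "apply_moves", "kwargs": {
  "targets": [
    [[0,0,0],[0,0,0],0.032],
    [[0,0,0],[0,0,0],0.045],
    [[0,0,0],[0,0,0],0.07],
    [[0,0,0],[0,0,0],0.07],
    [[0,0,0],[0,0,0],0.07],
    [[0,0,0],[0,0,0],0.07],
    [[0,0,0],[0,0,-0.02],0.07],
    [[0,0,0],[0,0,-0.03],0.07],
    [[0,0,0],[0,0,-0.04],0.07],
    [[0,0,0],[0,0,-0.05],0.07]
  ]
}}

```text
time_s: 48.45
tool_pos: [635.7, 7.6, 144.5]
tcp_rot: [[-0.851, 0.525, -0.0], [0.525, 0.851, 0.0], [0.0, -0.0, -1.0]]
ft_force: [0.0, -0.4, 0.8]
grip_width: 0.824
```

Call:
{"fn": "apply_moves", "kwargs": {
  "targets": [
    [[0,0,0],[0,0,-0.05],0.07],
    [[0,0,0],[0.02,-0.045,0],0.07],
    [[0,0,0],[0.02,-0.045,0],0.07],
    [[0,0,0],[0.02,-0.045,0],0.07],
    [[0,0,0],[0.02,-0.045,0],0.07],
    [[0,0,0],[0.02,-0.045,0],0.07],
    [[0,0,0],[0.02,-0.045,0],0.07],
    [[0,0,0],[0.02,-0.045,0],0.07],
    [[0,0,0],[0.02,-0.045,0],0.07],
    [[0,0,0],[0,0,0],0.07]
  ]
}}

```text
time_s: 49.7
tool_pos: [307.7, -217.1, 192.9]
tcp_rot: [[-0.847, 0.532, -0.002], [0.532, 0.847, -0.003], [0.0, -0.004, -1.0]]
ft_force: [-0.1, 0.2, 0.1]
grip_width: 0.817
```

```bash
python3 go.py 636 7 3 148
cat > fin.py <<'E'
from vis import *
cs={n:calibration(n) for n in("top","side")}; im={n:snapshot(n) for n in cs}
a=cv2.resize(im["top"][140:240,170:370],(800,400),interpolation=2); a=a[:,:]
b=cv2.resize(im["side"][140:290,180:380],(400,300),interpolation=2); a=cv2.resize(a,(580,290))
o=np.zeros((600,800,3),np.uint8); o[:290,:580]=a; o[300:600,:400]=b; cv2.imwrite("pics/fin.png",o[...,::-1])
mk={n:masks(im[n]) for n in cs}
for k,bx in dict(L=(641.2,176.5,167),M=(645.1,-214.2,148.2),S=(636.1,7.4,148.3)).items():
    P=stone(*ST[k],foot=ST[k][2]*.17)+[0,0,12]
    ms=[comp(mk[n][0],proj(cs[n],np.array([[*bx[:2],35]]))[0],40) for n in cs]
    for n,m in zip(cs,ms):
        if m is None: continue
        r=fit(P,[m],[cs[n]],bx); B=r.x
        print(k,n,"stone",B[:2].round(1),round(np.degrees(B[2])%180,1),round(r.fun,2))
        M=mk[n][1]|mk[n][0]; mb=comp(M,proj(cs[n],np.array([[*bx[:2],12]]))[0],60)
        cc=mb.astype(np.uint8)
        if n=="top": r=fit(box(*BX[k]),[mb],[cs[n]],bx); print("   box",r.x[:2].round(1),round(np.degrees(r.x[2])%180,1),round(r.fun,2))
E
python3 fin.py
```

```text
t 49.7 pos [ 307.7 -217.1  192.9] yaw 147.84 tilt [-0.0025 -0.0034] grip 0.817 F [-0.1  0.2  0.1] j [ 90.   7. -62. 125.   8.  52.  82.]
turn z -0.16 shift tool @target yaw [-159.7  364.   189.9] @current [-158.7  365.2  188.4]
L top stone [641.8 176.9] 167.1 0.17
   box [658.5 180.5] 26.7 1.7
L side stone [642.  175.8] 126.5 0.27
M top stone [ 644.1 -216.2] 142.4 0.21
   box [ 644.5 -213.9] 148.0 0.7
M side stone [ 646. -215.] 147.0 0.21
S top stone [637.2   6.7] 153.9 0.3
   box [635.6   7.6] 149.0 0.5
S side stone [638.5   9.6] 106.1 0.28
```

View pics/fin.png

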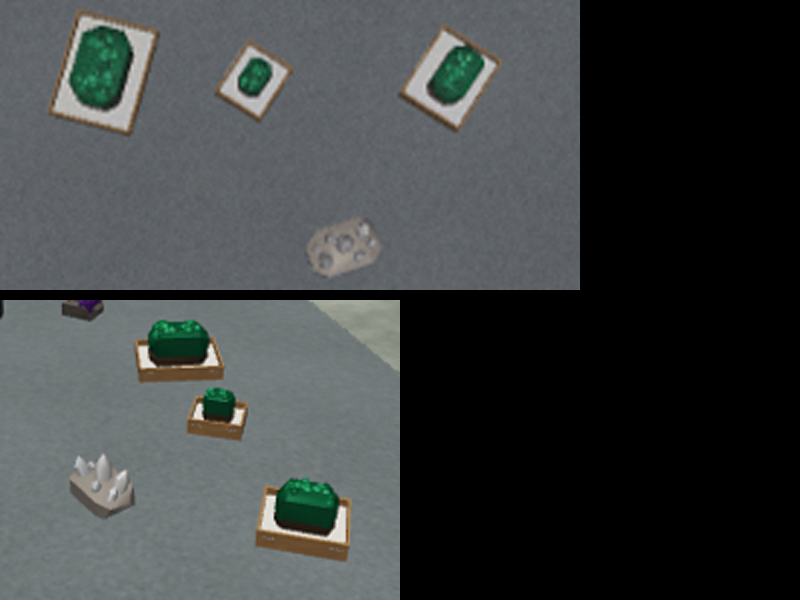

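All three stones stand upright near the middle of the foam: large at (100,68), small at (255,77) and medium at (456,74) in the top half. The gripper is clear, so I hand in.

```bash
python3 -c "
from cell import *
print(finish_job(), state()['time_s'])"
```

```text
the job is handed in; nothing more can be done
the job is handed in; nothing more can be done
```

All three malachite stones are in the boxes of their own size, set down in the order large, medium, small. Each was lowered until the wrist force showed contact with the foam, then released. The arm had moved clear before I handed in, at about 50 s of the 96 s allowed.

**Last checks:** In the final pictures all three stones stand upright on the foam. Fits from the top camera put each stone within about 2 mm of its box centre and within about 6° of its box's direction. I did not touch the quartz, amethyst or pyrite. The quartz and amethyst show in the last pictures; the pyrite was last seen, where it started, in an earlier one.

**What failed or disagreed:**
- **Missed grasp:** My first grasp of the small stone closed above it, because the fingertips sit about 25 mm higher than the reported tool point. The stone did not move. I went back, gripped it about 20 mm lower, and that held. The large and medium stones had therefore been gripped higher than I intended, but both held without trouble.
- **Side-camera angles:** For the large and small stones, the angles from the side camera alone did not agree with the top view. I treated them as unreliable because the pictures agreed with the top view.
- **Final box fits:** With the stones in place, refitting the large box failed and the other two fits were poor. I judged centring by the boxes' positions measured at the start, and by eye.

I viewed 15 pictures, one over the budget of 14.

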